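# Hang the long setting bar plumb and stand it in its storage stand

## Task

Two steel setting bars lie on wooden battens on the bench. Put the longer one away: pick it up by the two studs on its head, ease the grip in the air so that it swings down and hangs plumb, grip it firmly again and lower it foot first all the way down into the funnel-mouthed stand before letting go, so that it is left standing upright in the stand. Leave the shorter bar lying where it is.

Things in the scene. Friction and masses are not known exactly. Their poses are not given: they have to be found in the camera images.
- long_bar_studs (a point): Long steel setting bar, 180 mm, about 0.75 kg, loose, lying along a fixed wooden batten (22 wide, 16 high, 180 long): round shaft 20 mm, 26 mm square head with two round-ended studs sticking out level, one each side, 36 mm over their tips. This point: midway between the studs, 12 mm from the head end, 29 mm above the bench. Own x: foot to head along the bar (up when it hangs plumb); own y: stud to stud.
- long_bar_foot (a point): Middle of the long bar's foot end face, 168 mm from the studs' midpoint; the foot is a round weight 26 mm across, 65 mm long, edge chamfered. Pinched across the stud tips, the bar pivots on them: near 100 N of grip it stays level or sags part way; eased to 10 to 25 N (fingers about 4 mm wider apart) it swings, settles within some 6 degrees of plumb in 3 s and stays held; under 6 N it drops.
- short_bar_studs (a point): Midway between the studs of the shorter bar: same head and thickness, but 120 mm long, about 0.5 kg, loose, lying on a batten like the other; to be left alone. Either bar may lie to the left or the right.
- stand_mouth (a point): Middle of the mouth of the bar stand, fixed to the bench: an aluminium tube with a wide funnel on a dark round base 100 mm across. The funnel is 92 mm wide inside at its rim, 100 mm above the bench, and narrows to a straight bore 31 mm wide from 55 mm above the bench down; it guides a foot that comes in off-centre. z up.
- stand_floor (a point): Middle of the bore's flat floor inside the bar stand, 12 mm above the bench, 88 mm below the mouth. z up. A bar standing in it has its foot on this floor; the long bar's studs are then 180 mm above the bench.

How it is judged:
On the way, in this order (a step that is already met when the one before it is completed fails the run):
1. the long bar hangs plumb from the fingers (within 15 degrees, head up), its foot more than 100 mm above the bench (height (world z) of long_bar_foot above 0.1 m and angle between long_bar_studs's own x axis and vertical below 0.26 rad and contact force between the fingers and long_bar above 0.5 N), for 0.3 s.
2. the long bar's foot is down inside the stand, within 15 mm of the stand's floor, while the fingers still hold the bar (horizontal distance between long_bar_foot and stand_floor below 0.02 m and z of long_bar_foot in the frame of stand_floor below 0.015 m and contact force between the fingers and long_bar above 0.5 N), for 0.1 s.
At the end, for the whole second after the job is handed in: The long bar stands in the stand, released and at rest: foot within 20 mm sideways of the middle of the stand's floor and less than 10 mm above it, head up, within 11 degrees of upright; the short bar lies where it was (within 25 mm) (horizontal distance between long_bar_foot and stand_floor below 0.02 m and z of long_bar_foot in the frame of stand_floor below 0.01 m and angle between long_bar_studs's own x axis and vertical below 0.2 rad and linear speed of long_bar below 0.02 m/s); the robot touches nothing.
It fails at once if the short bar is moved more than 25 mm (distance of short_bar_studs from where it was at the start of the episode above 0.025 m).
It also fails if it takes over 64 s, if anything falls off the work surface, if the arm or the gripper's body presses on something with over 40 N, if the wrist force passes 120 N, or if a joint passes its speed limit or range.

## Robot

A 7-joint arm with a two-finger parallel gripper is mounted at the origin on a cart in front of the work surface, level with it; the furniture and walls round the work are solid. World frame = base frame: x ahead of the robot, y to its left, z up, the work surface at z = 0. Lengths are in m, angles in rad, forces in N, time in s.
With the tool pointing down it reaches from about 0.425 to 0.875 m from the base axis. Payload 8.4 kg.
Tool frame: the origin (TCP) lies midway between the tips of the shut fingers; the grasp point (between the pads) lies 19 mm behind it (arm.grasp_offset is the distance from the TCP to the grasp point, in m); z points along the fingers, y is the direction in which the jaws open and shut (so a half turn about z gives the same grasp; the last joint's range is limited). The gripper opens to 87 mm and grips with 3 to 60 N. Pads are 19 mm wide; open, the fingers measure 117 mm over their backs; the gripper's body (75 mm by 190 mm) begins 51 mm behind the grasp point.
Start: joints at [1.029, 0.333, 0.04, 1.465, -0.013, 1.343, -0.059], TCP at [0.278, -0.587, 0.193] pointing down, gripper open.
Joint ranges: [-2.58, 2.58], [-0.38, 2.09], [-1.3, 1.39], [0.25, 2.4], [-1.5, 4.64], [0.08, 2.09], [-2.65, 2.65]. Speed limits (rad/s): [2.22, 2.22, 2.79, 2.79, 3.14, 3.14, 3.14].

## Interface

Orientations are given as a rotation vector (axis times angle).
In Python, from station import state, viewer, ticket, arm gives the robot as it stands.
- The arm moves only by the shell command python3 -m handwheel 'ROWS' [FORCE]. ROWS is JSON, one flat list of numbers, 7 for each row, row after row: the closure, from 0 (fully open) to 1 (shut), then the shift along the tool's x, y, z in m, then the turn, a rotation vector about the tool's x, y, z in rad. In form: [grip, dx, dy, dz, ax, ay, az, grip, dx, dy, dz, ax, ay, az, ...]. A call has 1 to 20 rows; each row is the pose to reach, as a shift and turn from the pose commanded when the call began, along the tool's axes at that moment; what a row does not reach only later rows make up. A row lasts 1/12 s, in which the tool goes at most 41.7 mm and 7.16 degrees, less where a joint would pass 70% of its speed; a pose out of reach is approached as far as the arm can. A call with a gripper value outside its range is refused whole. The fingers move at their own pace and stop on an object; FORCE is the grip in N (left out, the last holds). Time passes only in rows, so rows that repeat a pose let the fingers close. It gives the time, the measured TCP pose, the force and the opening at its end, in the units of the state.
- state(): the state, without advancing time (a new reading comes with each control period).
- viewer.grab_frame(name): name is "scene" or "side" or "wrist"; returns a dict with "img" (384x512x3 uint8, red, green, blue), "K" (3x3 intrinsics, pixels), "T" (4x4, takes a point from camera to world coordinates); the wrist camera has in their place "tool_from_camera" (4x4, takes a point from camera to tool coordinates, whose origin is the TCP and whose axes are the flange's). Camera axes: x right, y up, looking along -z (the intrinsics and any distortion apply to the point x, -y, -z); pixel columns grow to the right and rows downward; lengths in m; the calibration is good to about 2 mm. The wrist camera is an equidistant fisheye: a pixel r from the principal point sees the ray r / f radians off the axis. A picture is of the moment at which its call begins: read the wrist's pose just before it. There is no depth.
- ticket.finish_job(): hands the job in, once; it reports no verdict.
The state is a dict: "time_s": time; "q": joint angles; "qvel": joint speeds; "tau": joint torques, N m; "position": TCP position; "orientation": TCP orientation; "ft_force": force on the tool from outside, world axes, zero at the start; "ft_torque": the same for the moment, N m; "finger_gap": finger opening in m.
Only numpy, scipy, OpenCV 4.12 (cv2) and the standard library are available. Lean on these libraries where they do the work, as an engineer would, in place of code of your own. Each camera call takes 0.05 s, during which the arm holds its last target.

## Working session

There is one attempt and no reset: what is moved stays moved. The work goes in short steps, Python scripts to look and compute and a shell command to move; the robot and the scene stay as the last step left them, time stands still between calls to the robot, and variables do not carry over. Pictures are saved under pics/ and viewed, and the job is handed in when it is done.

```bash
ls; mkdir -p pics; python3 - <<'E'
from station import state, viewer, arm
import cv2,numpy as np
s=state();print({k:np.round(v,4).tolist() for k,v in s.items()})
print(arm.grasp_offset)
for n in("scene","side","wrist"):
    f=viewer.grab_frame(n);cv2.imwrite(f"pics/{n}0.png",f["img"][:,:,::-1]);print(n,{k:np.round(v,4).tolist() for k,v in f.items() if k!="img"})
E
```

```text
pics
{'time_s': 0.0, 'q': [1.0288, 0.3339, 0.0399, 1.4663, -0.0134, 1.3433, -0.0585], 'qvel': [0.0011, -0.0012, -0.0005, -0.0011, 0.0012, 0.0001, -0.001], 'tau': [0.0023, -65.6337, 1.3369, -40.3799, -0.0595, 0.0448, 0.0002], 'position': [0.2782, -0.5869, 0.1917], 'orientation': [-3.0634, -0.6895, 0.0008], 'ft_force': [-0.3119, -0.6883, 0.0603], 'ft_torque': [0.0178, -0.0448, -0.083], 'finger_gap': 0.0871}
0.0187
scene {'K': [[482.1335, 0.0, 262.5279], [0.0, 482.1335, 191.9625], [0.0, 0.0, 1.0]], 'T': [[-0.8506, 0.2021, -0.4855, -0.1342], [-0.5258, -0.3407, 0.7794, 1.0228], [-0.0078, 0.9182, 0.3961, 0.6009], [0.0, 0.0, 0.0, 1.0]]}
side {'K': [[388.9663, 0.0, 255.8488], [0.0, 388.9663, 186.8125], [0.0, 0.0, 1.0]], 'T': [[-0.8265, 0.3418, -0.4473, 0.0851], [-0.5628, -0.4846, 0.6696, 0.6869], [0.0121, 0.8052, 0.5929, 0.6736], [0.0, 0.0, 0.0, 1.0]]}
wrist {'K': [[297.3186, 0.0, 255.1744], [0.0, 297.3186, 188.7214], [0.0, 0.0, 1.0]], 'tool_from_camera': [[-0.0003, 0.954, 0.2999, 0.0826], [1.0, 0.0002, 0.0003, -0.0001], [0.0002, 0.2999, -0.954, -0.1923], [0.0, 0.0, 0.0, 1.0]]}
```

View pics/scene0.png

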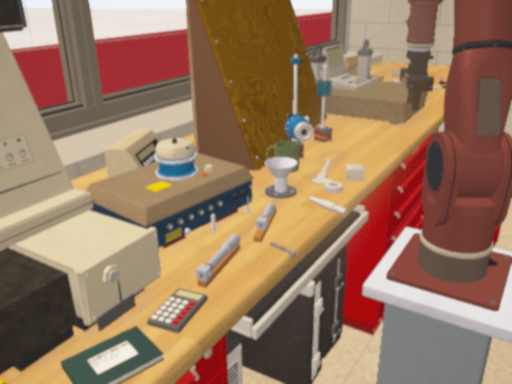

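View pics/side0.png

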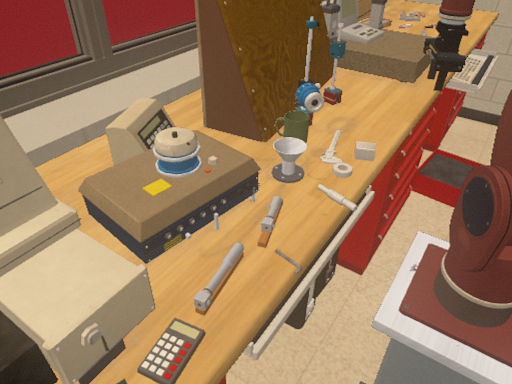

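View pics/wrist0.png

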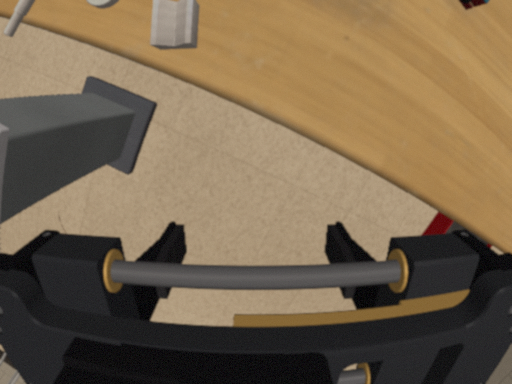

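The long bar is the near one, around (220,275) in the side view. The short one is at about (270,215) and the stand at about (290,160). I'll zoom in on each.

```bash
python3 - <<'E'
import cv2,numpy as np
a=cv2.imread("pics/side0.png");b=cv2.imread("pics/scene0.png")
c=cv2.resize(a[130:320,180:310],None,fx=3.1,fy=3.1,interpolation=cv2.INTER_CUBIC)
d=cv2.resize(b[145:295,180:310],None,fx=3.05,fy=3.05,interpolation=cv2.INTER_CUBIC)
o=np.zeros((600,800,3),np.uint8);o[:min(600,c.shape[0]),:400]=c[:600,:400];o[:d.shape[0],404:404+min(396,d.shape[1])]=d[:,:396];cv2.imwrite("pics/z0.png",o)
E
```

```text
(no output)
```

View pics/z0.png

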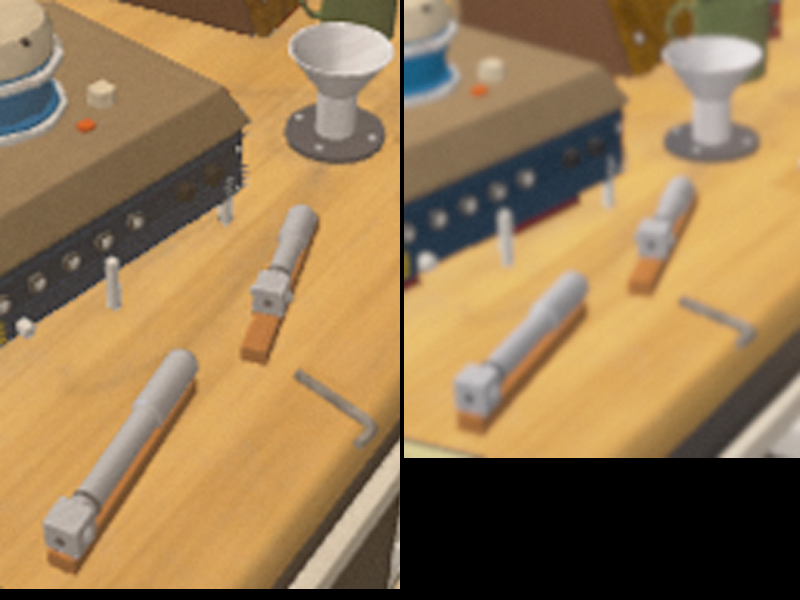

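```bash
cat > h.py <<'E'
import numpy as np,cv2
from scipy.spatial.transform import Rotation as R
from station import state,viewer
def ray(f,u,v,pose=None):
    K=f["K"];d=np.array([(u-K[0,2])/K[0,0],(v-K[1,2])/K[1,1]])
    if "T" in f: T=f["T"];r=np.array([d[0],-d[1],-1])
    else:
        T=pose@f["tool_from_camera"];t=np.hypot(*d);s=np.sin(t)/t if t>1e-9 else 1
        r=np.array([d[0]*s,-d[1]*s,-np.cos(t)])
    return T[:3,3],T[:3,:3]@r
def onz(f,u,v,z,pose=None):
    o,r=ray(f,u,v,pose);return o+r*(z-o[2])/r[2]
def pose():
    s=state();P=np.eye(4);P[:3,:3]=R.from_rotvec(s["orientation"]).as_matrix();P[:3,3]=s["position"];return P
E
python3 - <<'E'
from h import *
fs=viewer.grab_frame("side");fc=viewer.grab_frame("scene")
S=lambda u,v,z:np.round(onz(fs,180+u/3.1,130+v/3.1,z),4)
C=lambda u,v,z:np.round(onz(fc,180+(u-404)/3.05,145+v/3.05,z),4)
print("head",S(70,538,.029),C(471,400,.029))
print("foot mid-top",S(182,352,.042),C(575,275,.042))
print("rim",S(340,54,.1),C(714,64,.1))
print("base",S(335,132,.008),C(711,141,.008))
print("short head",S(267,298,.029),C(656,242,.029), "short foot",S(303,208,.042),C(682,180,.042))
print("panel corner",S(245,130,.0),C(620,180,0),"pins",S(113,305,0),S(226,222,0),C(507,265,0), S(112,260,.03))
E
```

```text
head [0.4381 0.3422 0.029 ] [0.4394 0.3495 0.029 ]
foot mid-top [0.4706 0.1768 0.042 ] [0.467  0.1808 0.042 ]
rim [ 0.5461 -0.176   0.1   ] [ 0.5338 -0.1592  0.1   ]
base [ 0.5483 -0.1817  0.008 ] [ 0.547  -0.1776  0.008 ]
short head [0.459  0.0791 0.029 ] [0.4552 0.0775 0.029 ] short foot [ 0.4885 -0.0219  0.042 ] [ 0.4861 -0.0176  0.042 ]
panel corner [ 0.6289 -0.1435  0.    ] [ 0.5847 -0.0649  0.    ] pins [0.5749 0.1315 0.    ] [ 0.561  -0.0119  0.    ] [0.5731 0.1329 0.    ] [0.588  0.1143 0.03  ]
```

```bash
python3 - <<'E'
from h import *
fs=viewer.grab_frame("side");fc=viewer.grab_frame("scene")
for n,u,v in [("board near-bottom corner",264,137),("board left corner",205,120),("device base",330,98),("mug base",293,137),("white box",363,157),("panel bottom corner L",148,248),("panel R",258,185)]: print(n,np.round(onz(fs,u,v,0),3))
for n,u,v in [("board bottom",243,165),("device base",325,138),("mug",287,158),("panel L",155,245),("panel R",250,208)]: print("c",n,np.round(onz(fc,u,v,0),3))
s=state();P=pose();print(P.round(3))
E
```

```text
board near-bottom corner [ 0.737 -0.336  0.   ]
board left corner [ 0.992 -0.316  0.   ]
device base [ 0.694 -0.783  0.   ]
mug base [ 0.653 -0.396  0.   ]
white box [ 0.399 -0.413  0.   ]
panel bottom corner L [0.665 0.279 0.   ]
panel R [ 0.593 -0.085  0.   ]
c board bottom [ 0.793 -0.333  0.   ]
c device base [ 0.678 -0.785  0.   ]
c mug [ 0.693 -0.481  0.   ]
c panel L [0.658 0.265 0.   ]
c panel R [ 0.572 -0.04   0.   ]
[[ 0.904  0.428 -0.     0.278]
 [ 0.428 -0.904  0.    -0.587]
 [-0.    -0.    -1.     0.192]
 [ 0.     0.     0.     1.   ]]
```

```bash
python3 -m handwheel '[0,0.384,-0.246,-0.17,0,0,-0.7,0,0.384,-0.246,-0.17,0,0,-0.7,0,0.384,-0.246,-0.17,0,0,-0.7,0,0.384,-0.246,-0.17,0,0,-0.7,0,0.384,-0.246,-0.17,0,0,-0.7,0,0.384,-0.246,-0.17,0,0,-0.7,0,0.384,-0.246,-0.17,0,0,-0.7,0,0.384,-0.246,-0.17,0,0,-0.7,0,0.384,-0.246,-0.17,0,0,-0.7,0,0.384,-0.246,-0.17,0,0,-0.7,0,0.384,-0.246,-0.17,0,0,-0.7,0,0.384,-0.246,-0.17,0,0,-0.7,0,0.384,-0.246,-0.17,0,0,-0.7,0,0.384,-0.246,-0.17,0,0,-0.7,0,0.384,-0.246,-0.17,0,0,-0.7,0,0.384,-0.246,-0.17,0,0,-0.7]'
python3 - <<'E'
from h import *
P=pose();print(P.round(4),state()["q"])
f=viewer.grab_frame("wrist");cv2.imwrite("pics/w1.png",f["img"][:,:,::-1])
E
```

```text
time_s: 1.68
position: [0.5192, -0.2019, 0.362]
orientation: [-2.644, -1.696, 0.002]
ft_force: [-0.5, -0.2, -1.0]
finger_gap: 0.0872
[[ 4.171e-01  9.089e-01 -1.100e-03  5.192e-01]
 [ 9.089e-01 -4.171e-01 -1.000e-04 -2.019e-01]
 [-6.000e-04 -9.000e-04 -1.000e+00  3.620e-01]
 [ 0.000e+00  0.000e+00  0.000e+00  1.000e+00]] [ 0.59295808  0.13022689 -0.34306677  1.3788774   0.04421672  1.64094343
 -0.17462977]
```

View pics/w1.png

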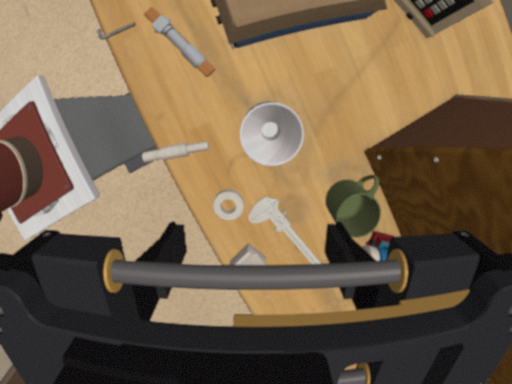

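The wrist view shows the funnel rim centred near (272,134). I'll fit it, and triangulate with the other views.

```bash
python3 - <<'E'
from h import *
P=pose();f=viewer.grab_frame("wrist");im=f["img"]
hsv=cv2.cvtColor(im,cv2.COLOR_RGB2HSV)
m=((hsv[...,1]<45)&(hsv[...,2]>90)).astype(np.uint8);m[:85]=0;m[185:]=0;m[:,:225]=0;m[:,320:]=0
c=max(cv2.findContours(m,cv2.RETR_EXTERNAL,cv2.CHAIN_APPROX_NONE)[0],key=cv2.contourArea)
print(cv2.fitEllipse(c))
h=cv2.convexHull(c)[:,0]
W=np.array([onz(f,u,v,.1,P)[:2] for u,v in h]).astype(np.float32)
print(cv2.fitEllipse(W), W.min(0),W.max(0))
E
```

```text
((271.2319030761719, 133.44993591308594), (62.727455139160156, 63.14997100830078), 145.2854461669922)
((0.5529733300209045, -0.1867888867855072), (0.09772972017526627, 0.0993029922246933), 169.70849609375) [ 0.5039776 -0.2360907] [ 0.6020951  -0.13643646]
```

```bash
python3 -m handwheel '[0,0.384,-0.247,0.06,0,0,-0.61,0,0.384,-0.247,0.06,0,0,-0.61,0,0.384,-0.247,0.06,0,0,-0.61,0,0.384,-0.247,0.06,0,0,-0.61,0,0.384,-0.247,0.06,0,0,-0.61,0,0.384,-0.247,0.06,0,0,-0.61,0,0.384,-0.247,0.06,0,0,-0.61,0,0.384,-0.247,0.06,0,0,-0.61,0,0.384,-0.247,0.06,0,0,-0.61,0,0.384,-0.247,0.06,0,0,-0.61,0,0.384,-0.247,0.06,0,0,-0.61,0,0.384,-0.247,0.06,0,0,-0.61,0,0.384,-0.247,0.06,0,0,-0.61,0,0.384,-0.247,0.06,0,0,-0.61,0,0.384,-0.247,0.06,0,0,-0.61,0,0.384,-0.247,0.06,0,0,-0.61]'
python3 - <<'E'
from h import *
P=pose();print(P.round(4),state()["q"])
f=viewer.grab_frame("wrist");cv2.imwrite("pics/w2.png",f["img"][:,:,::-1])
cv2.imwrite("pics/w2z.png",cv2.resize(f["img"][60:250,180:330,::-1],None,fx=3.1,fy=3.1,interpolation=cv2.INTER_CUBIC))
E
```

```text
time_s: 3.12
position: [0.4556, 0.2496, 0.3027]
orientation: [2.014, 2.41, -0.0]
ft_force: [0.4, 0.5, 1.0]
finger_gap: 0.0873
[[-1.778e-01  9.841e-01  3.000e-04  4.556e-01]
 [ 9.841e-01  1.778e-01 -4.000e-04  2.496e-01]
 [-5.000e-04  2.000e-04 -1.000e+00  3.027e-01]
 [ 0.000e+00  0.000e+00  0.000e+00  1.000e+00]] [ 0.16088338  0.08408866 -0.78984373  1.56456939  0.06032762  1.51784929
 -0.45166917]
```

View pics/w2.png

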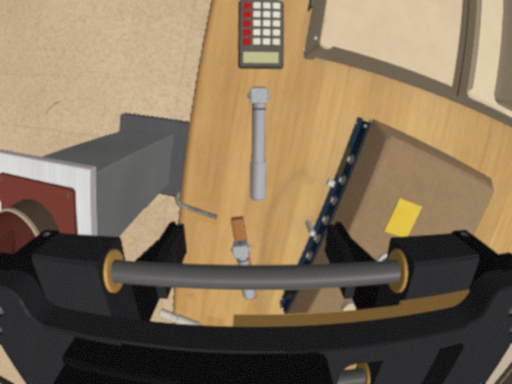

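View pics/w2z.png

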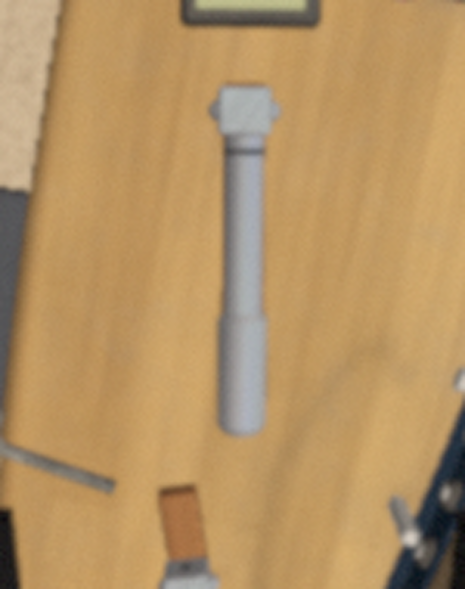

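```bash
python3 - <<'E'
from h import *
P=pose();f=viewer.grab_frame("wrist")
W=lambda u,v,z:onz(f,180+u/3.1,60+v/3.1,z,P)
a=W(211,110,.029);b=W(280,110,.029);s=(a+b)/2;ft=W(242,434,.029)
print(a,b,np.linalg.norm(a-b),s,ft,np.linalg.norm(s-ft))
c=s
n=W(243,190,.039);print(np.degrees(np.arctan2(*(s-ft)[[1,0]])),np.degrees(np.arctan2(*(W(245,130,.04)-W(242,420,.04))[[1,0]])))
print("tool", P[:3,:3].T@(s-P[:3,3]), np.degrees(np.arctan2(P[1,0],P[0,0])))
E
```

```text
[0.42900248 0.33350014 0.029     ] [0.46277273 0.33970348 0.029     ] 0.034335284695050296 [0.44588761 0.33660181 0.029     ] [0.47483314 0.1686303  0.029     ] 0.1704472671557803
99.77741347597353 99.80404566847398
tool [0.08717687 0.00595777 0.27366879] 100.2614742335692
```

```bash
python3 -m handwheel '[0,0.087,0.006,0.02,0,0,0.008,0,0.087,0.006,0.06,0,0,0.008,0,0.087,0.006,0.1,0,0,0.008,0,0.087,0.006,0.14,0,0,0.008,0,0.087,0.006,0.17,0,0,0.008,0,0.087,0.006,0.19,0,0,0.008,0,0.087,0.006,0.2,0,0,0.008,0,0.087,0.006,0.2,0,0,0.008,0,0.087,0.006,0.2,0,0,0.008]'
python3 - <<'E'
from h import *
P=pose();print(P.round(4),state()["q"])
f=viewer.grab_frame("wrist");cv2.imwrite("pics/w3.png",f["img"][:,:,::-1])
f=viewer.grab_frame("side");cv2.imwrite("pics/s3z.png",cv2.resize(f["img"][120:330,150:310,::-1],None,fx=2.8,fy=2.8,interpolation=cv2.INTER_CUBIC))
E
```

```text
time_s: 3.97
position: [0.4456, 0.3382, 0.1038]
orientation: [2.021, 2.405, 0.001]
ft_force: [0.4, 0.1, 1.2]
finger_gap: 0.0871
[[-1.723e-01  9.850e-01  6.000e-04  4.456e-01]
 [ 9.850e-01  1.723e-01  7.000e-04  3.382e-01]
 [ 6.000e-04  7.000e-04 -1.000e+00  1.038e-01]
 [ 0.000e+00  0.000e+00  0.000e+00  1.000e+00]] [-0.02727265  0.32112699 -0.82616903  1.76719999  0.25548611  1.16387624
 -0.75683337]
```

View pics/w3.png

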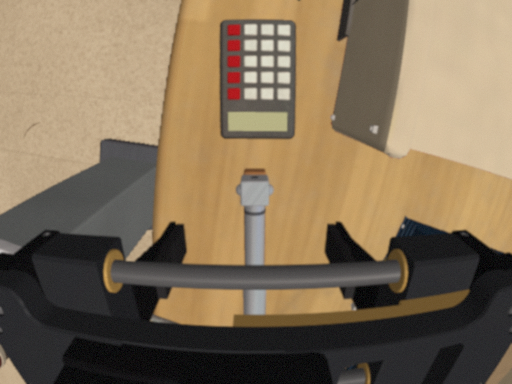

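View pics/s3z.png

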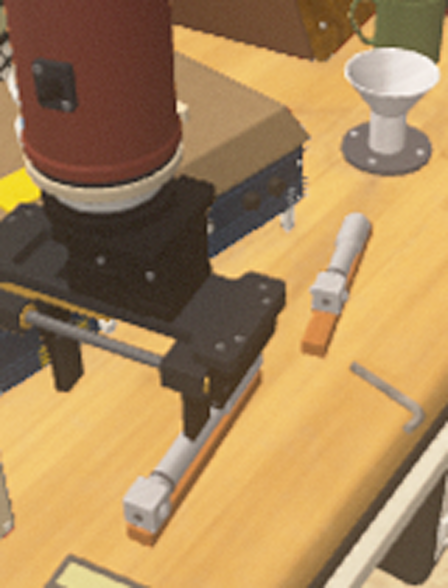

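```bash
python3 - <<'E'
from h import *
P=pose();f=viewer.grab_frame("wrist")
s=(onz(f,237.5,190,.029,P)+onz(f,272.5,190,.029,P))/2
print(s,P[:3,:3].T@(s-P[:3,3]), np.linalg.norm(onz(f,237.5,190,.029,P)-onz(f,272.5,190,.029,P)))
E
```

```text
[0.44644676 0.33626985 0.029     ] [-0.00267187 -0.00049734  0.07595448] 0.03318252416748786
```

```bash
python3 -m handwheel '[0,-0.002,0,0.03,0,0,0,0,-0.002,0,0.05,0,0,0,0,-0.002,0,0.07,0,0,0,0,-0.002,0,0.085,0,0,0,0,-0.002,0,0.0935,0,0,0,0,-0.002,0,0.0935,0,0,0,0,-0.002,0,0.0935,0,0,0,1,-0.002,0,0.0935,0,0,0,1,-0.002,0,0.0935,0,0,0,1,-0.002,0,0.0935,0,0,0,1,-0.002,0,0.0935,0,0,0,1,-0.002,0,0.0935,0,0,0,1,-0.002,0,0.0935,0,0,0,1,-0.002,0,0.0935,0,0,0,1,-0.002,0,0.0935,0,0,0,1,-0.002,0,0.0935,0,0,0,1,-0.002,0,0.0935,0,0,0,1,-0.002,0,0.0935,0,0,0]' 60
python3 - <<'E'
from h import *
P=pose();print(P.round(4))
f=viewer.grab_frame("wrist");cv2.imwrite("pics/w4.png",f["img"][:,:,::-1])
f=viewer.grab_frame("side");cv2.imwrite("pics/s4z.png",cv2.resize(f["img"][120:330,150:310,::-1],None,fx=2.8,fy=2.8,interpolation=cv2.INTER_CUBIC))
E
```

```text
time_s: 5.62
position: [0.4453, 0.3361, 0.009]
orientation: [-2.02, -2.406, -0.0]
ft_force: [0.3, 0.7, -0.5]
finger_gap: 0.0243
[[-1.730e-01  9.849e-01  0.000e+00  4.453e-01]
 [ 9.849e-01  1.730e-01  1.000e-04  3.361e-01]
 [ 1.000e-04  0.000e+00 -1.000e+00  9.000e-03]
 [ 0.000e+00  0.000e+00  0.000e+00  1.000e+00]]
```

View pics/s4z.png

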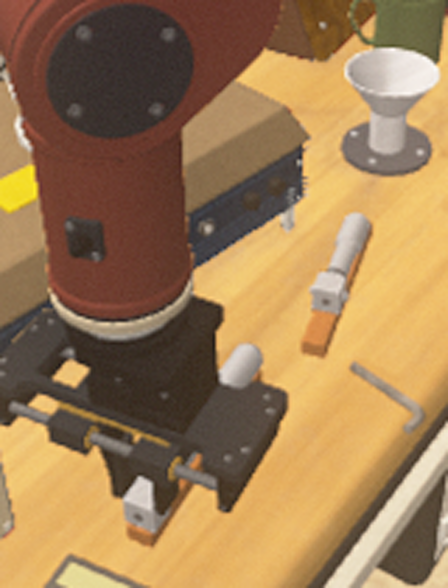

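View pics/w4.png

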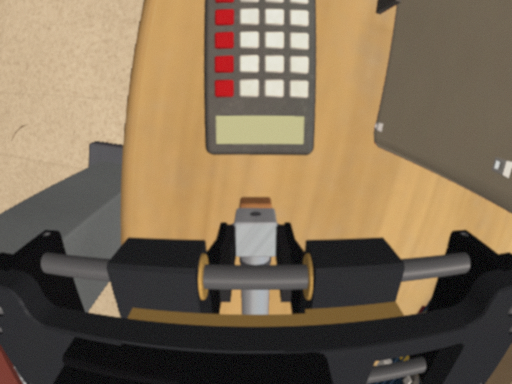

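```bash
python3 - <<'E'
from h import *
print(state()["finger_gap"],state()["ft_force"])
f=viewer.grab_frame("wrist");a=cv2.resize(f["img"][180:310,200:310,::-1],None,fx=4.5,fy=4.5,interpolation=cv2.INTER_CUBIC)
cv2.imwrite("pics/w5.png",a)
f=viewer.grab_frame("scene");cv2.imwrite("pics/c5.png",cv2.resize(f["img"][200:310,150:300,::-1],None,fx=5,fy=5,interpolation=cv2.INTER_CUBIC))
E
```

```text
0.023930337612816075 [ 0.88138042 -0.24319662 -0.34213619]
```

View pics/w5.png

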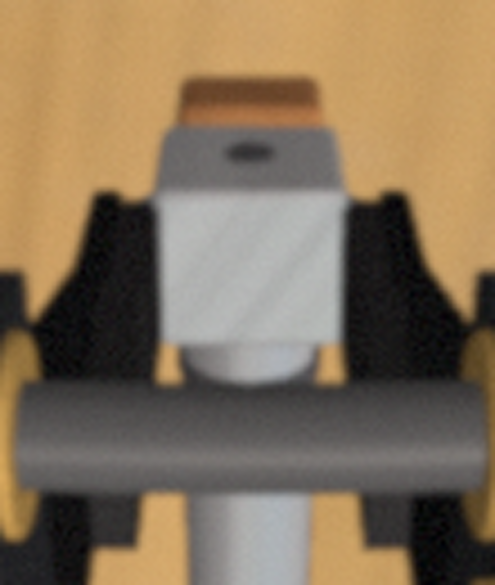

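View pics/c5.png

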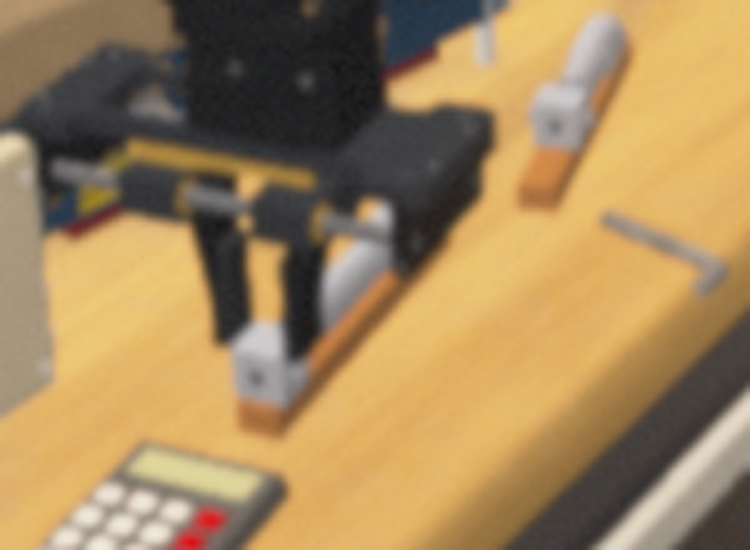

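```bash
python3 - <<'E'
from h import *
P=pose()
for n,u0,v0,k in(("scene",150,200,5),("side",150,120,2.8)):
    f=viewer.grab_frame(n)
    def pr(p):
        c=np.linalg.inv(f["T"])@np.r_[p,1];K=f["K"]
        u,v=K[0,2]+K[0,0]*c[0]/-c[2],K[1,2]-K[1,1]*c[1]/-c[2]
        return [round((u-u0)*k),round((v-v0)*k)]
    for q in [(0,-.018,0),(0,.018,0),(0,-.018,-.019),(0,.018,-.019),(.0095,-.018,0),(0.012,0,-.019),(.012,0,-.032)]:
        print(n,q,pr((P@np.r_[q,1])[:3]))
    cv2.imwrite(f"pics/{n}6.png",cv2.resize(f["img"][250:320,180:240,::-1] if n=="side" else f["img"][250:295,185:225,::-1],None,fx=8,fy=8,interpolation=cv2.INTER_CUBIC))
E
```

```text
scene (0, -0.018, 0) [308, 409]
scene (0, 0.018, 0) [235, 393]
scene (0, -0.018, -0.019) [306, 372]
scene (0, 0.018, -0.019) [232, 356]
scene (0.0095, -0.018, 0) [298, 421]
scene (0.012, 0, -0.019) [255, 378]
scene (0.012, 0, -0.032) [254, 352]
side (0, -0.018, 0) [169, 530]
side (0, 0.018, 0) [126, 512]
side (0, -0.018, -0.019) [167, 513]
side (0, 0.018, -0.019) [124, 495]
side (0.0095, -0.018, 0) [162, 540]
side (0.012, 0, -0.019) [137, 517]
side (0.012, 0, -0.032) [135, 505]
```

View pics/scene6.png

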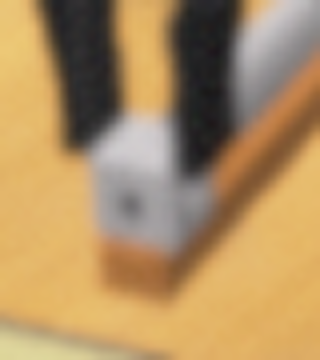

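View pics/side6.png

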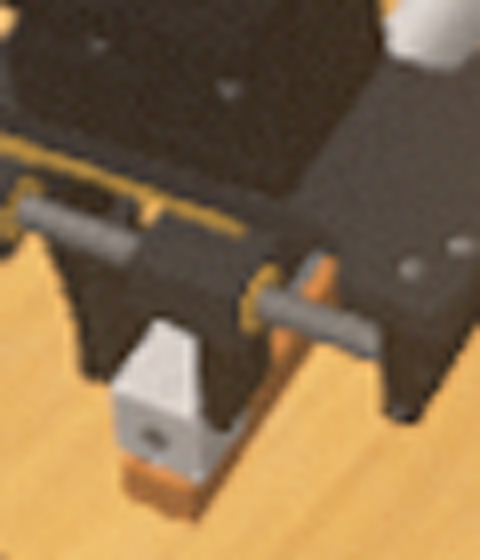

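```bash
python3 - <<'E'
from h import *
P=np.array([[-.1723,.985,.0006,.4456],[.985,.1723,.0007,.3382],[.0006,.0007,-1,.1038],[0,0,0,1]])
f=viewer.grab_frame("side");u0,v0,k=150,120,2.8
for q in [(0,-.0435,0),(0,-.058,0),(.0095,-.058,0),(0,.0435,0),(0,-.0435,-.019),(0,.0435,-.019)]:
    c=np.linalg.inv(f["T"])@np.r_[(P@np.r_[q,1])[:3],1];K=f["K"]
    print(q,round((K[0,2]+K[0,0]*c[0]/-c[2]-u0)*k),round((K[1,2]-K[1,1]*c[1]/-c[2]-v0)*k))
E
```

```text
(0, -0.0435, 0) 192 456
(0, -0.058, 0) 211 464
(0.0095, -0.058, 0) 205 474
(0, 0.0435, 0) 80 414
(0, -0.0435, -0.019) 191 437
(0, 0.0435, -0.019) 77 395
```

The finger gap reads 24 mm, and the pictures show the pads against the head faces above the studs. So the tips sit higher than the TCP figure suggests. I'll open and measure the tips directly.

```bash
python3 -m handwheel '[0,0,0,0,0,0,0,0,0,0,0,0,0,0,0,0,0,0,0,0,0,0,0,0,0,0,0,0,0,0,0,0,0,0,0,0,0,0,0,0,0,0,0,0,0,0,0,0,0,0,0,0,0,0,0,0]'
python3 - <<'E'
from h import *
P=pose();print(P.round(4))
for n in("scene","side"):
    f=viewer.grab_frame(n);a,b=(250,185) if n=="scene" else (245,175)
    cv2.imwrite(f"pics/{n}7.png",cv2.resize(f["img"][a-15:a+55,b-15:b+70,::-1],None,fx=8,fy=8,interpolation=cv2.INTER_CUBIC))
    print(n,"crop origin",b-15,a-15)
    for q in [(0,-.0435,0),(0,.0435,0),(0,-.0435,-.019),(0,.0435,-.019)]:
        c=np.linalg.inv(f["T"])@np.r_[(P@np.r_[q,1])[:3],1];K=f["K"]
        print(q,round((K[0,2]+K[0,0]*c[0]/-c[2]-b+15)*8),round((K[1,2]-K[1,1]*c[1]/-c[2]-a+15)*8))
E
```

```text
time_s: 6.63
position: [0.4452, 0.3361, 0.0091]
orientation: [-2.02, -2.406, 0.0]
ft_force: [-0.7, 0.4, 0.2]
finger_gap: 0.0695
[[-0.1731  0.9849 -0.      0.4452]
 [ 0.9849  0.1731  0.      0.3361]
 [ 0.     -0.     -1.      0.0091]
 [ 0.      0.      0.      1.    ]]
scene crop origin 170 235
(0, -0.0435, 0) 418 394
(0, 0.0435, 0) 134 330
(0, -0.0435, -0.019) 415 334
(0, 0.0435, -0.019) 129 271
side crop origin 160 230
(0, -0.0435, 0) 492 669
(0, 0.0435, 0) 195 548
(0, -0.0435, -0.019) 489 622
(0, 0.0435, -0.019) 188 501
```

View pics/scene7.png

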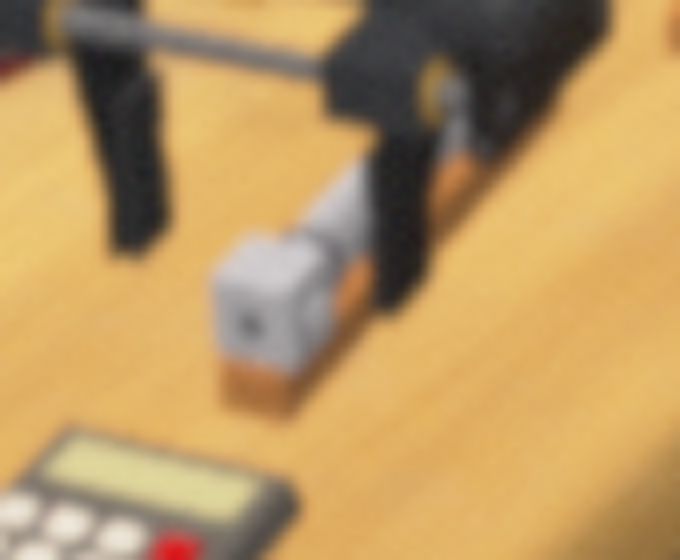

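View pics/side7.png

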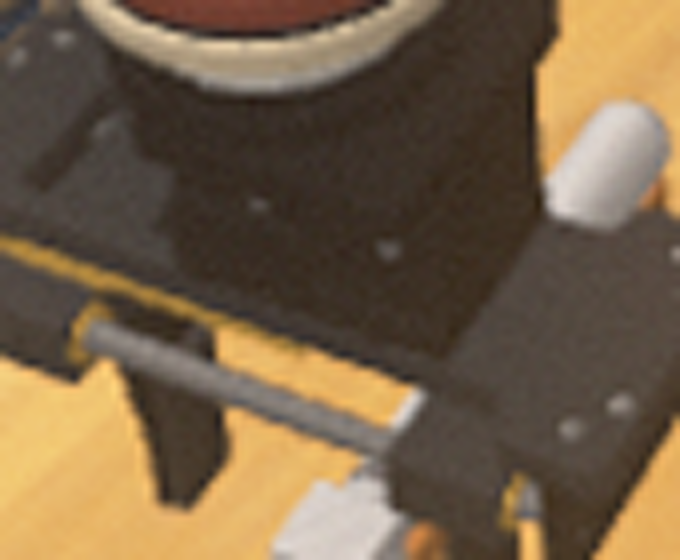

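```bash
python3 - <<'E'
from h import *
P=pose();a=viewer.grab_frame("scene");b=viewer.grab_frame("side")
for sc,sd in [((125,255),(175,507)),((165,228),(222,455))]:
    o1,r1=ray(a,170+sc[0]/8,235+sc[1]/8);o2,r2=ray(b,160+sd[0]/8,230+sd[1]/8)
    t=np.linalg.lstsq(np.c_[r1,-r2],o2-o1,rcond=None)[0]
    p,q=o1+t[0]*r1,o2+t[1]*r2;m=(p+q)/2
    print(m,np.linalg.norm(p-q),P[:3,:3].T@(m-P[:3,3]))
E
```

```text
[0.48101955 0.35320435 0.04068605] 0.0010214234504934204 [ 0.01066547  0.03822667 -0.03161922]
[0.48476276 0.33229883 0.03688437] 0.0011154668733498467 [-0.01057272  0.03829539 -0.02781926]
```

Both fixed views put the real finger tips at z≈0.037–0.040, about 28 mm higher than the reported TCP. The studs also look about 8% small from the wrist camera, which fits. I'll lower in steps while watching the force.

```bash
python3 -m handwheel '[0,0,0,0.004,0,0,0,0,0,0,0.008,0,0,0,0,0,0,0.012,0,0,0,0,0,0,0.016,0,0,0,0,0,0,0.02,0,0,0,0,0,0,0.02,0,0,0,0,0,0,0.02,0,0,0]'
python3 - <<'E'
from h import *
P=pose();print(P[:3,3],state()["finger_gap"])
for n in("scene","side"):
    f=viewer.grab_frame(n);a,b=(250,185) if n=="scene" else (245,175)
    cv2.imwrite(f"pics/{n}8.png",cv2.resize(f["img"][a-15:a+55,b-15:b+70,::-1],None,fx=8,fy=8,interpolation=cv2.INTER_CUBIC))
E
```

```text
time_s: 7.42
position: [0.445, 0.336, -0.0113]
orientation: [-2.02, -2.406, 0.001]
ft_force: [0.3, -0.9, 0.1]
finger_gap: 0.0873
[ 0.44497464  0.33596432 -0.01127641] 0.08731520807009173
```

View pics/scene8.png

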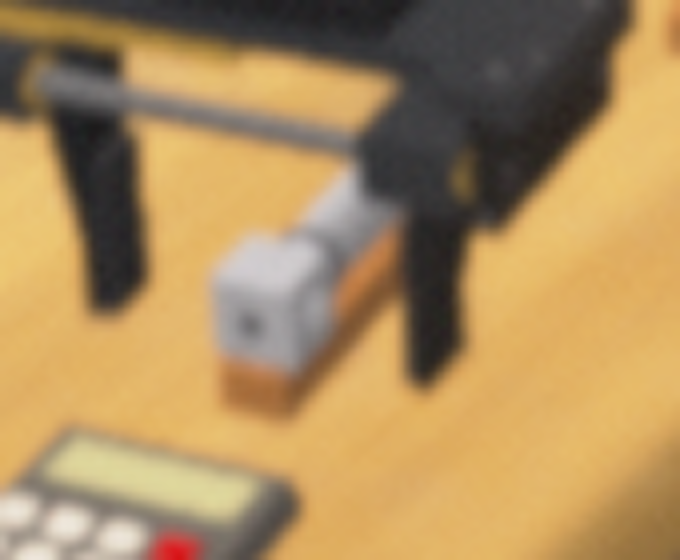

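View pics/side8.png

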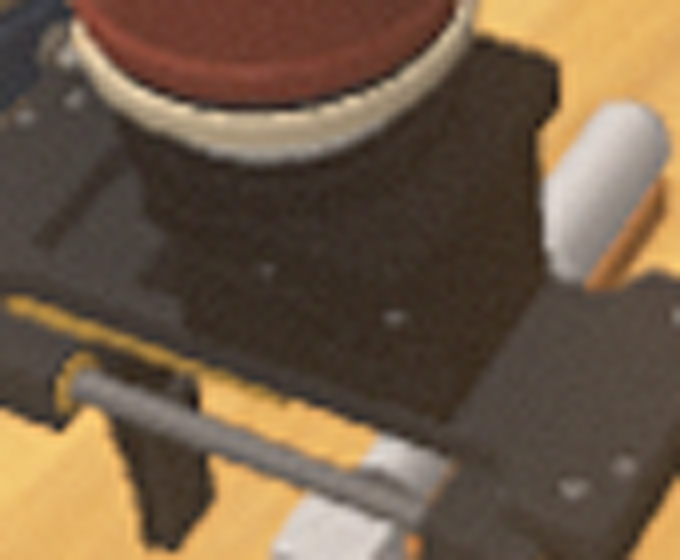

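```bash
python3 - <<'E'
from h import *
P=pose();a=viewer.grab_frame("scene");b=viewer.grab_frame("side")
for sc,sd in [((100,313),(160,550)),((143,285),(210,500))]:
    o1,r1=ray(a,170+sc[0]/8,235+sc[1]/8);o2,r2=ray(b,160+sd[0]/8,230+sd[1]/8)
    t=np.linalg.lstsq(np.c_[r1,-r2],o2-o1,rcond=None)[0]
    p,q=o1+t[0]*r1,o2+t[1]*r2;m=(p+q)/2
    print(m,np.linalg.norm(p-q),P[:3,:3].T@(m-P[:3,3]))
# right tip front corner, scene only at the height
for z in(.012,.017,.022): 
  m=onz(a,170+413/8,235+382/8,z);print(z,m,P[:3,:3].T@(m-P[:3,3]))
  m=onz(a,170+100/8,235+313/8,z);print(z,m,P[:3,:3].T@(m-P[:3,3]))
E
```

```text
[0.48842202 0.35532002 0.02077972] 0.0012485592059722544 [ 0.01135661  0.04580333 -0.03158791]
[0.49051429 0.33491175 0.01785432] 0.001333255810500087 [-0.00910627  0.0443308  -0.0286664 ]
0.012 [0.40421832 0.32786638 0.012     ] [-0.0011074  -0.04188246 -0.02281859]
0.012 [0.49848791 0.34543037 0.012     ] [-0.00012787  0.0540044  -0.02280953]
0.017 [0.39964721 0.33376666 0.017     ] [ 0.00549603 -0.04536268 -0.0278177 ]
0.017 [0.49311645 0.35118153 0.017     ] [ 0.00646725  0.0497101  -0.02780872]
0.022 [0.3950761  0.33966694 0.022     ] [ 0.01209947 -0.0488429  -0.03281681]
0.022 [0.48774498 0.35693269 0.022     ] [ 0.01306236  0.04541579 -0.03280791]
```

```bash
python3 -m handwheel '[0,0,0,0.003,0,0,0,0,0,0,0.006,0,0,0,0,0,0,0.008,0,0,0,0,0,0,0.008,0,0,0,0,0,0,0.008,0,0,0,0.4,0,0,0.008,0,0,0,0.4,0,0,0.008,0,0,0,0.4,0,0,0.008,0,0,0,0.4,0,0,0.008,0,0,0,0.4,0,0,0.008,0,0,0]' 20
python3 - <<'E'
from h import *
P=pose();print(P[:3,3],state()["finger_gap"])
for n in("scene","wrist"):
    f=viewer.grab_frame(n);a,b=(250,185) if n=="scene" else (205,225)
    cv2.imwrite(f"pics/{n}9.png",cv2.resize(f["img"][a-15:a+55,b-15:b+70,::-1],None,fx=8,fy=8,interpolation=cv2.INTER_CUBIC))
E
```

```text
time_s: 8.45
position: [0.4453, 0.3361, -0.0188]
orientation: [2.02, 2.406, 0.0]
ft_force: [0.6, 0.7, 1.0]
finger_gap: 0.0617
[ 0.44529747  0.33611104 -0.01884136] 0.0616843352867177
```

View pics/scene9.png

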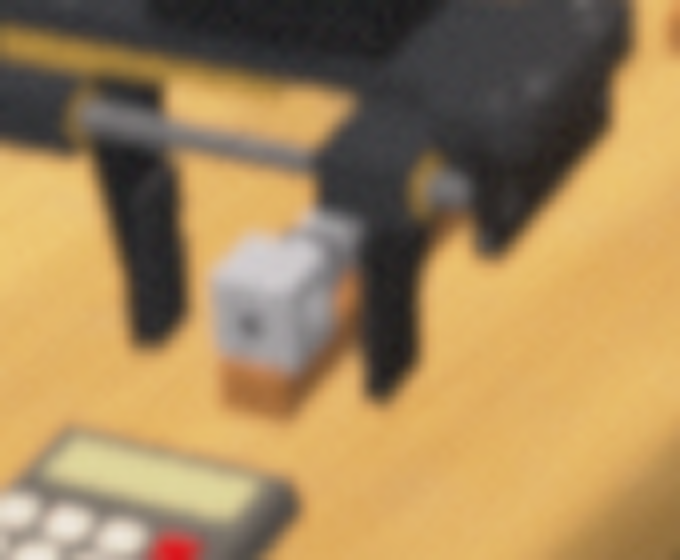

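View pics/wrist9.png

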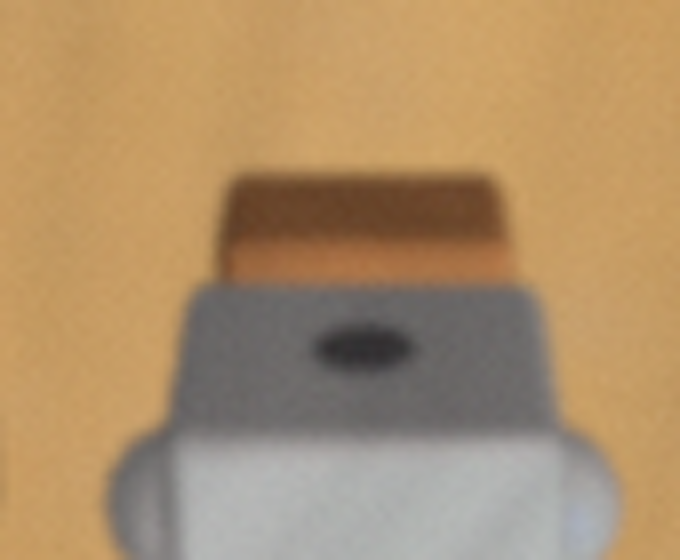

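```bash
python3 -m handwheel '[1,0,0,0,0,0,0,1,0,0,0,0,0,0,1,0,0,0,0,0,0,1,0,0,0,0,0,0,1,0,0,0,0,0,0,1,0,0,0,0,0,0,1,0,0,0,0,0,0,1,0,0,0,0,0,0,1,0,0,0,0,0,0,1,0,0,0,0,0,0]' 60
python3 - <<'E'
from h import *
P=pose();print(P[:3,3],state()["finger_gap"])
for n in("scene","wrist"):
    f=viewer.grab_frame(n);a,b=(250,185) if n=="scene" else (225,215)
    cv2.imwrite(f"pics/{n}10.png",cv2.resize(f["img"][a-15:a+55,b-15:b+80,::-1],None,fx=8,fy=8,interpolation=cv2.INTER_CUBIC))
E
```

```text
time_s: 9.38
position: [0.4452, 0.3361, -0.0189]
orientation: [-2.02, -2.406, -0.0]
ft_force: [0.5, 0.3, -1.6]
finger_gap: 0.0324
[ 0.44524469  0.33609404 -0.0189455 ] 0.032381635820745276
```

View pics/scene10.png

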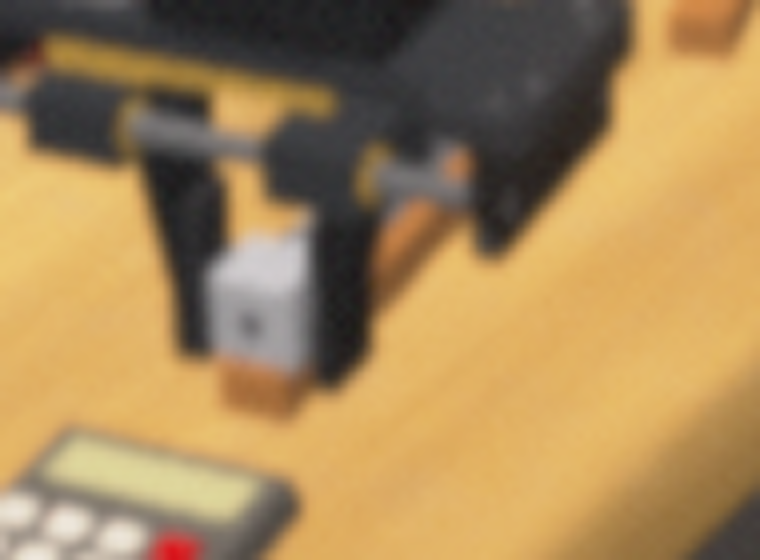

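View pics/wrist10.png

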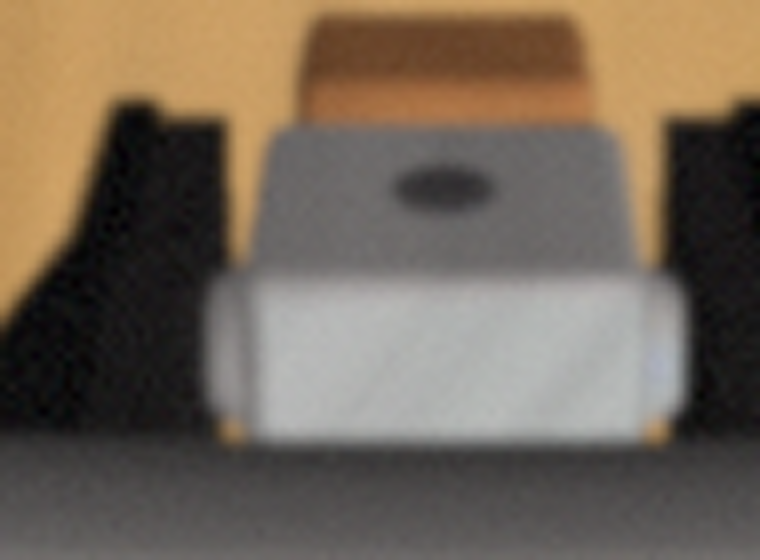

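The gap is 32.4 mm and both studs are pinched in the pads. I'll lift straight up.

```bash
python3 -m handwheel '[1,0,0,-0.01,0,0,0,1,0,0,-0.025,0,0,0,1,0,0,-0.045,0,0,0,1,0,0,-0.065,0,0,0,1,0,0,-0.09,0,0,0,1,0,0,-0.115,0,0,0,1,0,0,-0.14,0,0,0,1,0,0,-0.165,0,0,0,1,0,0,-0.19,0,0,0,1,0,0,-0.215,0,0,0,1,0,0,-0.24,0,0,0,1,0,0,-0.265,0,0,0,1,0,0,-0.29,0,0,0,1,0,0,-0.31,0,0,0,1,0,0,-0.325,0,0,0,1,0,0,-0.33,0,0,0,1,0,0,-0.33,0,0,0,1,0,0,-0.33,0,0,0]' 60
python3 - <<'E'
from h import *
P=pose();print(P[:3,3],state()["finger_gap"],state()["q"])
f=viewer.grab_frame("side");cv2.imwrite("pics/s11.png",f["img"][...,::-1])
E
```

```text
time_s: 10.98
position: [0.4447, 0.3356, 0.31]
orientation: [-2.02, -2.406, 0.003]
ft_force: [-0.8, -1.3, -8.4]
finger_gap: 0.0324
[0.44468956 0.33561371 0.31001329] 0.032406662813218814 [ 0.01377503  0.19379522 -0.85933628  1.46348295  0.14620841  1.55256945
 -0.66493733]
```

View pics/s11.png

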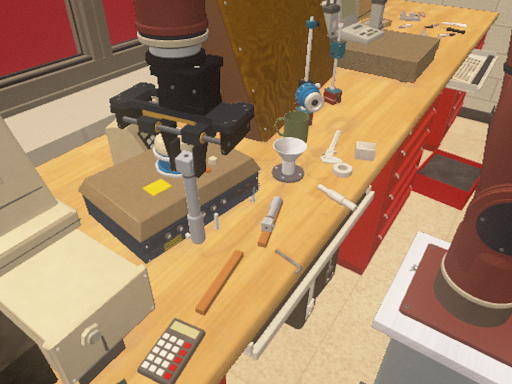

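The bar is held at (195,200), sagged part way. I'll ease the grip to 15 N so it can swing.

```bash
R='unused'; python3 -m handwheel '[1,0,0,0,0,0,0,1,0,0,0,0,0,0,1,0,0,0,0,0,0,1,0,0,0,0,0,0,1,0,0,0,0,0,0,1,0,0,0,0,0,0,1,0,0,0,0,0,0,1,0,0,0,0,0,0,1,0,0,0,0,0,0,1,0,0,0,0,0,0,1,0,0,0,0,0,0,1,0,0,0,0,0,0,1,0,0,0,0,0,0,1,0,0,0,0,0,0,1,0,0,0,0,0,0,1,0,0,0,0,0,0,1,0,0,0,0,0,0,1,0,0,0,0,0,0]' 15
python3 -m handwheel '[1,0,0,0,0,0,0,1,0,0,0,0,0,0,1,0,0,0,0,0,0,1,0,0,0,0,0,0,1,0,0,0,0,0,0,1,0,0,0,0,0,0,1,0,0,0,0,0,0,1,0,0,0,0,0,0,1,0,0,0,0,0,0,1,0,0,0,0,0,0,1,0,0,0,0,0,0,1,0,0,0,0,0,0,1,0,0,0,0,0,0,1,0,0,0,0,0,0,1,0,0,0,0,0,0,1,0,0,0,0,0,0,1,0,0,0,0,0,0,1,0,0,0,0,0,0]' 15
python3 - <<'E'
from h import *
P=pose();print(P[:3,3],state()["finger_gap"])
f=viewer.grab_frame("side");g=viewer.grab_frame("scene")
o=np.hstack([cv2.resize(x["img"][a:a+180,b:b+140,::-1],None,fx=2.8,fy=2.8,interpolation=cv2.INTER_CUBIC) for x,a,b in((f,100,110),(g,100,110))]);cv2.imwrite("pics/s12.png",o)
E
```

```text
time_s: 12.53
position: [0.4452, 0.3361, 0.3111]
orientation: [-2.02, -2.406, -0.0]
ft_force: [-0.0, 0.0, -7.0]
finger_gap: 0.0341
time_s: 14.03
position: [0.4452, 0.3361, 0.3111]
orientation: [-2.02, -2.406, 0.0]
ft_force: [-0.6, -0.3, -7.6]
finger_gap: 0.034
[0.44523368 0.3360506  0.31106762] 0.034032482886576065
```

View pics/s12.png

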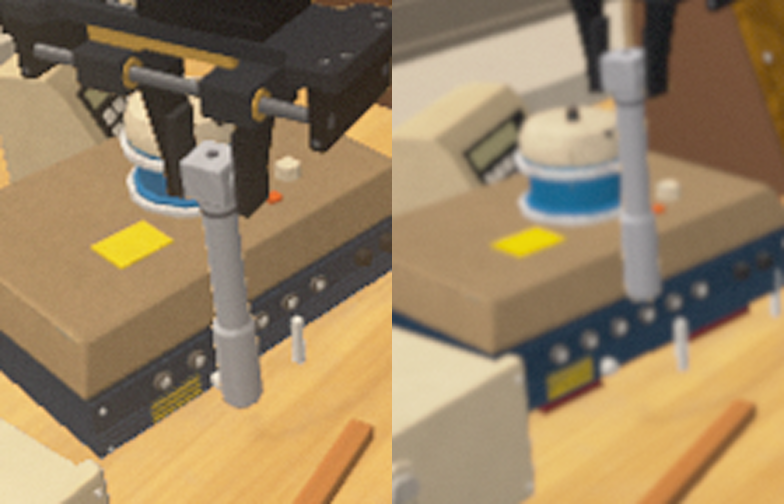

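```bash
cat >> h.py <<'E'
def tri(a,ua,b,ub):
    o1,r1=ray(a,*ua);o2,r2=ray(b,*ub)
    t=np.linalg.lstsq(np.c_[r1,-r2],o2-o1,rcond=None)[0]
    p,q=o1+t[0]*r1,o2+t[1]*r2;return (p+q)/2,np.linalg.norm(p-q)
E
python3 - <<'E'
from h import *
a=viewer.grab_frame("scene");b=viewer.grab_frame("side");P=pose()
Z=lambda u,v,k=0:(110+(u-k)/2.8,100+v/2.8)
h,e1=tri(a,Z(624,78,392),b,Z(211,185));f,e2=tri(a,Z(642,292,392),b,Z(241,398))
d=h-f;print(h,e1,f,e2,np.linalg.norm(d),np.degrees(np.arccos(d[2]/np.linalg.norm(d))));print(P[:3,:3].T@d,P[:3,:3].T@(h-P[:3,3]))
E
```

```text
[0.44288565 0.34226241 0.35288679] 0.0005685353128234452 [0.44191457 0.33882943 0.19307573] 0.0012805117758087194 0.15985087842803236 1.278877122109685
[ 0.00322535  0.00154805 -0.15981084] [ 0.00650448 -0.00124184 -0.04181157]
```

The bar hangs plumb: about 1.3° off vertical, foot at z≈0.19, both views agreeing within 1 mm. Next I'll grip firmly and then carry it over smoothly.

```bash
python3 -m handwheel '[1,0,0,0,0,0,0,1,0,0,0,0,0,0,1,0,0,0,0,0,0,1,0,0,0,0,0,0,1,0,0,0,0,0,0,1,0,0,0,0,0,0]' 60
python3 -m handwheel '[1,-0.005,0,-0.003,0,0,0.01,1,-0.015,0,-0.008,0,0,0.03,1,-0.03,0.001,-0.012,0,0,0.05,1,-0.05,0.001,-0.016,0,0,0.08,1,-0.075,0.002,-0.02,0,0,0.11,1,-0.105,0.003,-0.02,0,0,0.14,1,-0.135,0.003,-0.02,0,0,0.17,1,-0.17,0.004,-0.02,0,0,0.21,1,-0.205,0.005,-0.02,0,0,0.25,1,-0.24,0.006,-0.02,0,0,0.29,1,-0.275,0.007,-0.02,0,0,0.33,1,-0.31,0.008,-0.02,0,0,0.37,1,-0.345,0.009,-0.02,0,0,0.41,1,-0.38,0.01,-0.02,0,0,0.45,1,-0.415,0.01,-0.02,0,0,0.49,1,-0.45,0.011,-0.02,0,0,0.53,1,-0.48,0.012,-0.02,0,0,0.56,1,-0.505,0.013,-0.02,0,0,0.59,1,-0.52,0.013,-0.02,0,0,0.6,1,-0.53,0.013,-0.02,0,0,0.61]' 60
python3 -m handwheel '[1,0,0,0,0,0,0,1,0,0,0,0,0,0,1,0,0,0,0,0,0,1,0,0,0,0,0,0,1,0,0,0,0,0,0]'
python3 - <<'E'
from h import *
P=pose();print(P,state()["finger_gap"])
f=viewer.grab_frame("side");g=viewer.grab_frame("scene")
o=np.hstack([cv2.resize(x["img"][a:a+180,b:b+120,::-1],None,fx=3.3,fy=3.3,interpolation=cv2.INTER_CUBIC) for x,a,b in((f,30,230),(g,40,220))]);cv2.imwrite("pics/s13.png",o)
E
```

```text
time_s: 14.73
position: [0.4452, 0.3361, 0.3111]
orientation: [-2.02, -2.406, -0.0]
ft_force: [0.1, 0.5, -7.0]
finger_gap: 0.0324
time_s: 16.4
position: [0.549, -0.1872, 0.3311]
orientation: [2.653, 1.682, -0.001]
ft_force: [-0.7, -0.1, -6.8]
finger_gap: 0.0322
time_s: 16.82
position: [0.5499, -0.1822, 0.3314]
orientation: [2.647, 1.691, 0.001]
ft_force: [0.3, 1.3, -7.6]
finger_gap: 0.0326
[[ 4.20238638e-01  9.07413534e-01  4.06599393e-04  5.49882698e-01]
 [ 9.07413571e-01 -4.20238726e-01  1.55869516e-04 -1.82154794e-01]
 [ 3.12306919e-04  3.03451414e-04 -9.99999905e-01  3.31397742e-01]
 [ 0.00000000e+00  0.00000000e+00  0.00000000e+00  1.00000000e+00]] 0.03259569177028984
```

View pics/s13.png

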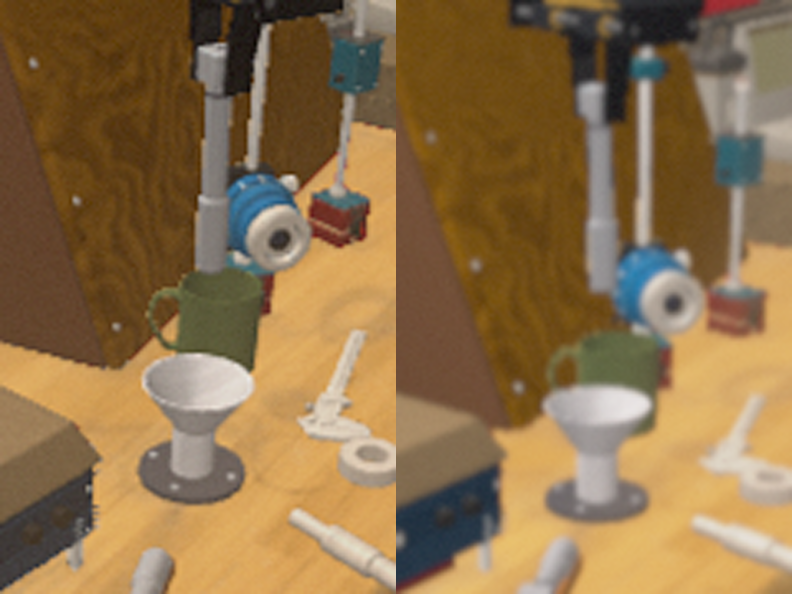

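```bash
python3 - <<'E'
from h import *
a=viewer.grab_frame("scene");b=viewer.grab_frame("side");P=pose()
B=lambda u,v:(230+u/3.3,30+v/3.3)
A=lambda u,v:(220+(u-396)/3.3,40+v/3.3)
for n,s,d in [("rim",(598.5,407),(198,383)),("base",(597,499),(191,469)),("foot",(601,286),(212,268)),("head",(594,103),(212,72))]:
    m,e=tri(a,A(*s),b,B(*d));print(n,m.round(4),round(e,4))
E
```

```text
rim [ 0.5533 -0.1913  0.0948] 0.0004
base [ 5.554e-01 -1.937e-01  3.000e-04] 0.0002
foot [ 0.5382 -0.1698  0.2182] 0.0021
head [ 0.5432 -0.16    0.378 ] 0.002
```

```bash
python3 - <<'E'
from h import *
a=viewer.grab_frame("scene");b=viewer.grab_frame("side")
B=lambda u,v:(230+u/3.3,30+v/3.3)
A=lambda u,v:(220+(u-396)/3.3,40+v/3.3)
for z in(.205,.215): print(z,"foot",onz(a,*A(601,286),z),onz(b,*B(212,268),z))
print("rim",onz(a,*A(598.5,407),.1),onz(b,*B(198,383),.1))
print("base",onz(a,*A(597,499),.008),onz(b,*B(191,469),.008))
for z in(.375,.38):print("head",onz(a,*A(594,103),z),onz(b,*B(212,72),z))
f=b["img"][90:130,270:310];cv2.imwrite("pics/ft.png",np.hstack([cv2.resize(x[...,::-1],None,fx=9,fy=9,interpolation=cv2.INTER_CUBIC) for x in(f,a["img"][105:145,262:302])]))
E
```

```text
0.205 foot [ 0.56188209 -0.20973956  0.205     ] [ 0.55050631 -0.19541215  0.205     ]
0.215 foot [ 0.54430113 -0.17860804  0.215     ] [ 0.54057597 -0.17658393  0.215     ]
rim [ 0.54605685 -0.17896152  0.1       ] [ 0.54922187 -0.18327115  0.1       ]
base [ 0.54641983 -0.17815861  0.008     ] [ 0.5500417  -0.18356556  0.008     ]
head [ 0.55182901 -0.17710527  0.375     ] [ 0.54838434 -0.16751692  0.375     ]
head [ 0.53664646 -0.15054901  0.38      ] [ 0.54062822 -0.15321078  0.38      ]
```

View pics/ft.png

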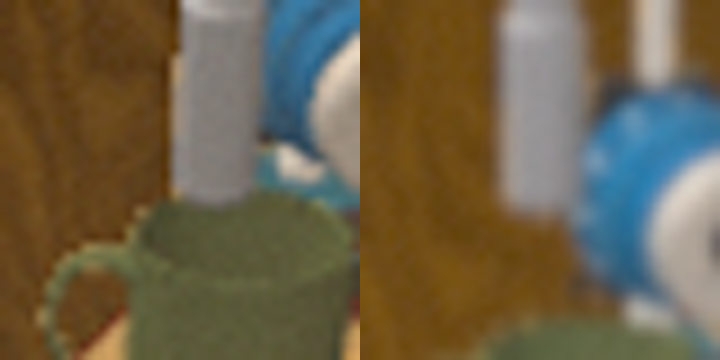

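The foot is centred over the stand to within about 5 mm sideways. Lowering in stages.

```bash
python3 -m handwheel '[1,0,0,0.01,0,0,0,1,0,0,0.03,0,0,0,1,0,0,0.05,0,0,0,1,0,0,0.07,0,0,0,1,0,0,0.09,0,0,0,1,0,0,0.105,0,0,0,1,0,0,0.115,0,0,0,1,0,0,0.12,0,0,0,1,0,0,0.12,0,0,0,1,0,0,0.12,0,0,0]' 60
python3 - <<'E'
from h import *
P=pose();print(P[:3,3],state()["finger_gap"])
f=viewer.grab_frame("side");g=viewer.grab_frame("scene")
o=np.hstack([cv2.resize(x["img"][a:a+160,b:b+110,::-1],None,fx=3.6,fy=3.6,interpolation=cv2.INTER_CUBIC) for x,a,b in((f,50,235),(g,60,225))]);cv2.imwrite("pics/s14.png",o)
E
```

```text
time_s: 17.95
position: [0.5501, -0.1837, 0.2116]
orientation: [2.649, 1.688, 0.001]
ft_force: [1.0, 0.1, -7.4]
finger_gap: 0.0325
[ 0.55006132 -0.18374686  0.21157584] 0.032526069923061056
```

View pics/s14.png

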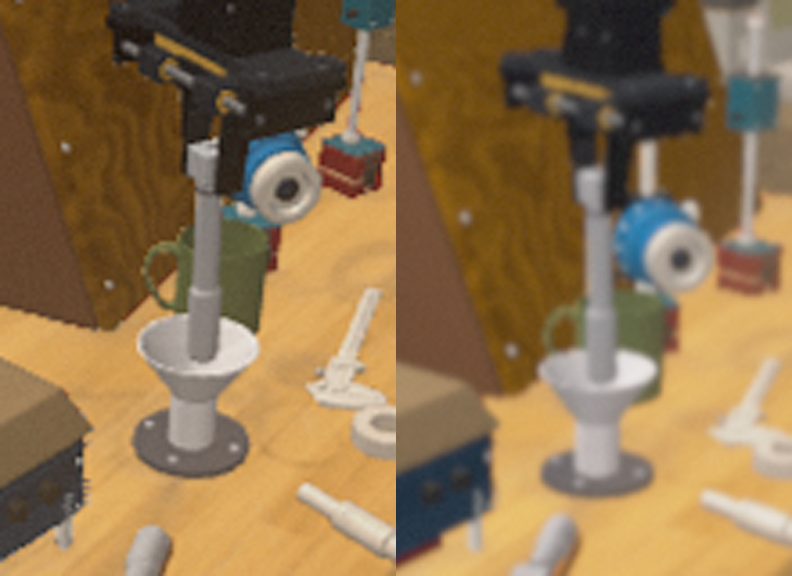

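```bash
python3 -m handwheel '[1,0.002,0.001,0.01,0,0,0,1,0.002,0.001,0.02,0,0,0,1,0.002,0.001,0.03,0,0,0,1,0.002,0.001,0.04,0,0,0,1,0.002,0.001,0.048,0,0,0,1,0.002,0.001,0.055,0,0,0,1,0.002,0.001,0.06,0,0,0,1,0.002,0.001,0.06,0,0,0]' 60
python3 -m handwheel '[1,0,0,0.003,0,0,0,1,0,0,0.006,0,0,0,1,0,0,0.008,0,0,0,1,0,0,0.008,0,0,0]' 60
```

```text
time_s: 18.72
position: [0.5513, -0.1824, 0.1498]
orientation: [-2.649, -1.688, 0.001]
ft_force: [2.4, -1.3, -8.4]
finger_gap: 0.0321
time_s: 19.05
position: [0.5516, -0.1824, 0.1429]
orientation: [2.649, 1.688, 0.0]
ft_force: [2.9, -1.3, -9.1]
finger_gap: 0.0325
```

Still carrying its full weight, with only small side forces. I'll continue down to contact with the floor.

```bash
python3 -m handwheel '[1,0,0,0.002,0,0,0,1,0,0,0.004,0,0,0,1,0,0,0.005,0,0,0,1,0,0,0.005,0,0,0]' 60
python3 -m handwheel '[1,0,0,0.001,0,0,0,1,0,0,0.002,0,0,0,1,0,0,0.002,0,0,0]' 60
python3 - <<'E'
from h import *
P=pose();print(P[:3,3],state()["finger_gap"])
f=viewer.grab_frame("side");g=viewer.grab_frame("scene")
o=np.hstack([cv2.resize(x["img"][a:a+160,b:b+110,::-1],None,fx=3.6,fy=3.6,interpolation=cv2.INTER_CUBIC) for x,a,b in((f,50,235),(g,60,225))]);cv2.imwrite("pics/s15.png",o)
E
```

```text
time_s: 19.38
position: [0.5516, -0.1823, 0.1379]
orientation: [2.649, 1.688, 0.0]
ft_force: [3.0, -0.7, -8.0]
finger_gap: 0.0321
time_s: 19.63
position: [0.5516, -0.1823, 0.136]
orientation: [2.649, 1.688, 0.0]
ft_force: [3.6, -1.0, -6.5]
finger_gap: 0.0323
[ 0.5515912  -0.18229927  0.1359778 ] 0.03228085187380439
```

View pics/s15.png

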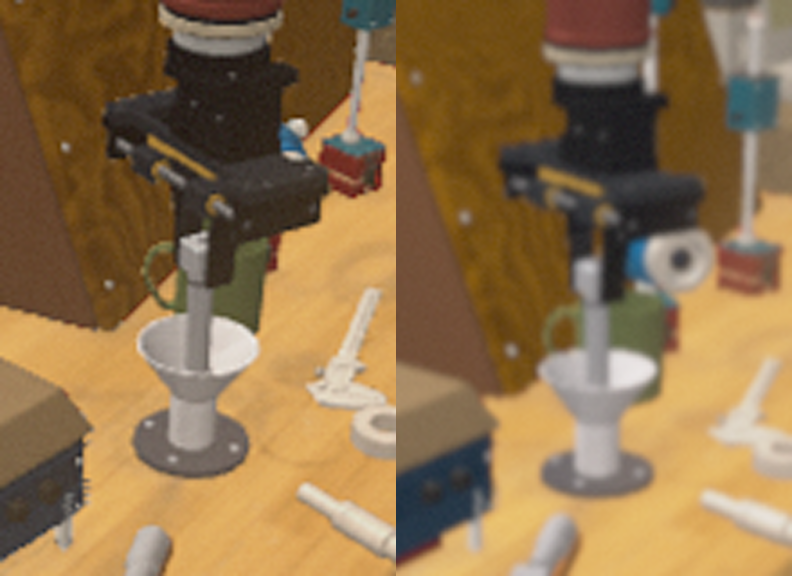

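```bash
for i in 1; do python3 -m handwheel '[1,0,0,0.001,0,0,0,1,0,0,0.002,0,0,0,1,0,0,0.002,0,0,0]' 60; python3 -m handwheel '[1,0,0,0.001,0,0,0,1,0,0,0.002,0,0,0,1,0,0,0.002,0,0,0]' 60; done
```

```text
time_s: 19.98
position: [0.5516, -0.1823, 0.134]
orientation: [2.649, 1.688, 0.0]
ft_force: [3.3, -1.6, -6.7]
finger_gap: 0.0322
time_s: 20.23
position: [0.5526, -0.1823, 0.1337]
orientation: [2.648, 1.687, 0.003]
ft_force: [0.3, -0.4, 6.1]
finger_gap: 0.0326
```

Floor contact: the vertical force flipped from −7 to +6 N. I'll hold briefly, then look before opening.

```bash
python3 -m handwheel '[1,0,0,0,0,0,0,1,0,0,0,0,0,0,1,0,0,0,0,0,0,1,0,0,0,0,0,0,1,0,0,0,0,0,0]' 30
python3 - <<'E'
from h import *
a=viewer.grab_frame("scene");b=viewer.grab_frame("side")
cv2.imwrite("pics/s16.png",np.hstack([cv2.resize(x["img"][r:r+100,c:c+60,::-1],None,fx=6,fy=6,interpolation=cv2.INTER_CUBIC) for x,r,c in((b,100,260),(a,120,255))]))
E
```

```text
time_s: 20.65
position: [0.5525, -0.1823, 0.1337]
orientation: [2.648, 1.687, 0.002]
ft_force: [0.5, -0.7, 5.6]
finger_gap: 0.0334
```

View pics/s16.png

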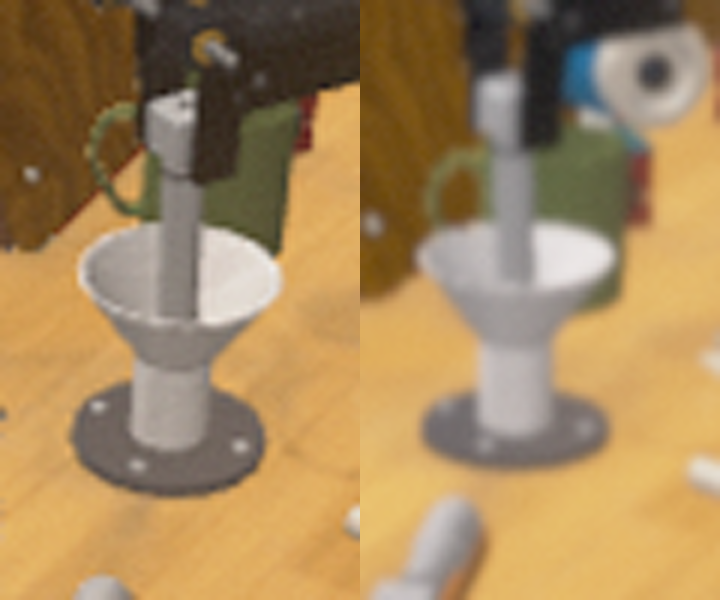

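The studs are at TCP + 45 mm ≈ 0.179, matching the 0.180 expected for a fully seated bar. Releasing and backing straight up.

```bash
python3 -m handwheel '[0.8,0,0,-0.001,0,0,0,0.6,0,0,-0.001,0,0,0,0.4,0,0,-0.001,0,0,0,0,0,0,-0.001,0,0,0,0,0,0,-0.001,0,0,0,0,0,0,-0.001,0,0,0,0,0,0,-0.001,0,0,0,0,0,0,-0.001,0,0,0,0,0,0,-0.001,0,0,0,0,0,0,-0.001,0,0,0,0,0,0,-0.001,0,0,0,0,0,0,-0.001,0,0,0]' 30
python3 - <<'E'
from h import *
a=viewer.grab_frame("scene");b=viewer.grab_frame("side")
cv2.imwrite("pics/s17.png",np.hstack([cv2.resize(x["img"][r:r+120,c:c+80,::-1],None,fx=4.8,fy=4.8,interpolation=cv2.INTER_CUBIC) for x,r,c in((b,90,250),(a,110,245))]))
E
```

```text
time_s: 21.75
position: [0.5515, -0.1823, 0.1331]
orientation: [-2.649, -1.688, -0.0]
ft_force: [-0.0, 0.1, -0.0]
finger_gap: 0.0856
```

View pics/s17.png

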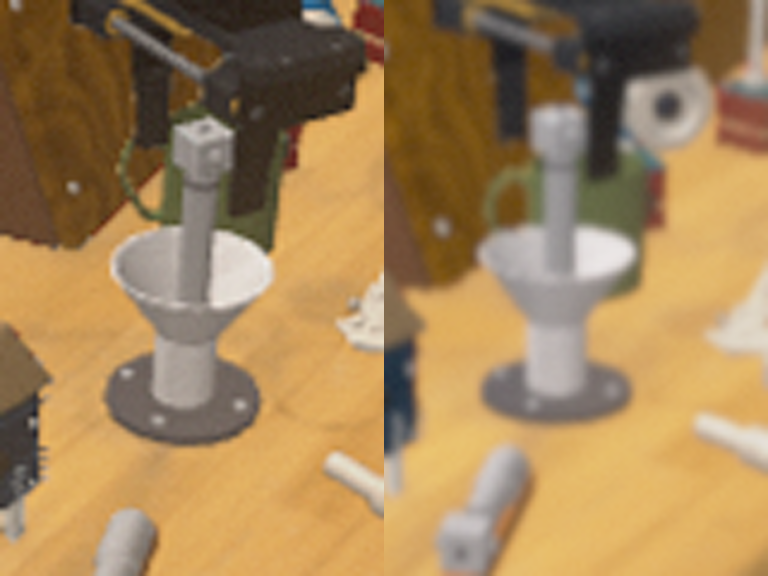

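The bar stands free, and both fingers are clear of the studs. Retreating up.

```bash
python3 -m handwheel '[0,0,0,-0.01,0,0,0,0,0,0,-0.025,0,0,0,0,0,0,-0.045,0,0,0,0,0,0,-0.07,0,0,0,0,0,0,-0.095,0,0,0,0,0,0,-0.12,0,0,0,0,0,0,-0.14,0,0,0,0,0,0,-0.15,0,0,0,0,0,0,-0.15,0,0,0,0,0,0,-0.15,0,0,0,0,0,0,-0.15,0,0,0]'
python3 - <<'E'
from h import *
a=viewer.grab_frame("scene");b=viewer.grab_frame("side")
cv2.imwrite("pics/s18.png",np.hstack([cv2.resize(x["img"][r:r+160,c:c+110,::-1],None,fx=3.6,fy=3.6,interpolation=cv2.INTER_CUBIC) for x,r,c in((b,90,230),(a,100,225))]))
E
```

```text
time_s: 22.77
position: [0.5509, -0.1822, 0.2816]
orientation: [-2.648, -1.688, 0.002]
ft_force: [0.4, 0.6, 0.0]
finger_gap: 0.0871
```

View pics/s18.png

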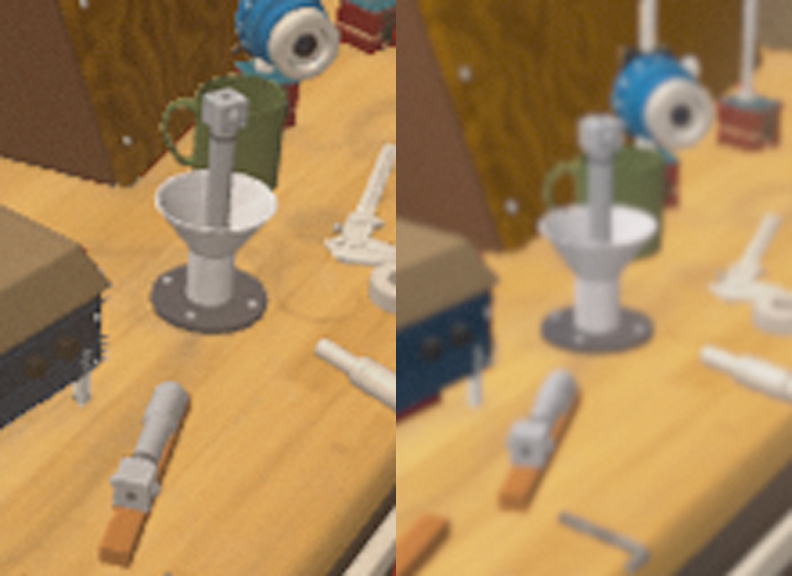

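The long bar stands in the stand with its head at about (225,112) in the side crop. The short bar is undisturbed and the gripper is clear. Handing in.

```bash
python3 - <<'E'
from station import ticket
print(ticket.finish_job())
E
```

```text
the job is handed in; nothing more can be done
None
```

The long bar is standing upright in the stand and released, and the job was handed in at about 23 s. No verdict was reported.

- **Pick-up:** My first grip closed on the faces of the head, above the studs. The gap read 24 mm, and both fixed cameras showed the finger tips about 28 mm higher than the reported TCP. I opened, went 28 mm lower and gripped the studs properly at 60 N, where the gap read 32.4 mm. I then lifted the bar.
- **Swing:** I eased the grip to 15 N for 3 s. The bar then hung about 1° off plumb with its foot near z = 0.19 m. I gripped it again at 60 N and carried it to the stand.
- **Lowering:** I went down until the foot met the floor, seen as the vertical force going from −7 to +6 N. The stud height then worked out at about 0.179 m, against the 0.180 m expected for a seated bar. Only then did I ease the grip, open the fingers and back straight up.
- **Last checks:** In both fixed views the long bar stands upright in the stand, the short bar looks undisturbed on its batten, and the gripper is clear with the wrist force near zero. I judged the final tilt and the short bar's position by eye.
- **Disagreement:** Estimates of the stand's position differed by up to about 15 mm between views, mostly in depth. The funnel made up for that.

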